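# Load the work board of the bench stamping press under its leaf spring

## Robot

A 7-joint arm with a two-finger parallel gripper is mounted at the origin on the work surface. World frame = base frame: x ahead of the robot, y to its left, z up, the work surface at z = 0. Lengths are in mm, angles in rad, forces in N, time in s.
With the tool pointing down it reaches from about 400 to 900 mm from the base axis. Payload 5.5 kg.
Tool frame: the origin (TCP) lies at the very end of the fingers, on their centre line; the grasp point (between the pads) lies arm.tcp_to_grasp behind it (arm.tcp_to_grasp is the distance from the TCP to the grasp point, in mm); z points along the fingers, y is the line along which they close (so a half turn about z gives the same grasp; the last joint's range is limited). The gripper opens to 85 mm and grips with 20 to 120 N. Pads are 22 mm wide; open, the fingers measure 114 mm over their backs; the gripper's body (76 mm by 85 mm) begins 54 mm behind the grasp point. The pads swing forward as they close: fully open they stand 13 mm farther back than shut.
Start: joints at [-1.014, 0.501, -0.427, 1.55, 0.221, 1.138, -0.21], TCP at [188.196, 622.159, 231.31] pointing down, gripper open.
Joint ranges: [-2.88, 2.88], [-0.31, 2.03], [-1.54, 1.56], [0.2, 2.42], [-1.41, 4.55], [0.19, 2.02], [-2.57, 2.57]. Speed limits (rad/s): [2.57, 2.57, 3.14, 3.14, 3.14, 3.14, 3.14].

## Interface

Orientations are given as a rotation vector (axis times angle).
In Python, from plant import arm, planner, viewer, spotter gives the robot as it stands. Calls block until the motion is done:
- arm.move_to(position, orientation): joint-space move of the TCP to a pose.
- arm.movel(position, orientation=None, feed=150, force_limit=None): straight line of the TCP; orientation=None keeps the orientation; feed is the mean speed in mm/s. With force_limit (N) it stops when the force on the tool has changed by that much, and returns True; else False.
- arm.set_joints(angles): joint-space move.
- arm.gripper_to(opening): opening from 0.0 (shut) to 1.0 (fully open); the grip force is fixed at half the most; returns when the fingers have stopped.
- arm.hold(seconds).
- planner.solve_ik(position, orientation): joint angles nearest the present ones, or None.
- viewer.snapshot(name): name is "side" or "top" or "wrist"; returns the picture (400x640x3 uint8, red, green, blue); there is no depth.
- viewer.get_calibration(name): a dict with "mtx" (3x3 intrinsics, pixels), "dist" ([k1, k2, p1, p2, k3] as OpenCV has them; the pictures are not rectified), "R" (3x3) and "t" (3): a world point X has camera coordinates R X + t. Camera axes: x right, y down, z forward; pixel columns grow to the right and rows downward; lengths in mm; the calibration is good to about 2 mm. A picture is of the moment at which its call begins: read the wrist's pose just before it. get_calibration takes no time and is no camera call; for the wrist camera it gives the pose at the moment of the call.
A pose or a line that the arm cannot do raises arm.PlanningError and nothing moves.
- arm.job_done(): hands the job in; it is judged then, once.
Trained networks look in the newest picture that a camera, given by its name, has taken for a name from the list of things; names that differ only in an ending like _2 or _b are one class to them, and where a whole thing is asked for, a point or a joint stands for the part that bears it (a point fixed in the world has none). Each returns a list of dicts, best first, with "conf" (0 to 1); they miss things now and then, are a little off and sometimes report something else, mostly with a low value. They report only what shows in the picture. A call takes as long as a camera call.
- spotter.recognise(thing, camera): "at" ([row, column] in pixels, amid what is visible of it).
- spotter.trace(thing, camera): "pixels" (400x640 bool, what is visible of it) and "at" ([row, column] in pixels, amid what is visible of it).
- spotter.pinpoint(thing, camera): "at" ([row, column] in pixels: a listed point, or the origin of a listed thing).
Readings, each from a call of its own:
- arm.get_clock(): time.
- arm.get_joint_positions(): joint angles.
- arm.get_qd(): joint speeds.
- arm.get_joint_torque(): joint torques, N m.
- arm.get_ee_pos(): TCP position.
- arm.get_eef_rot(): TCP orientation.
- arm.get_wrist_force(): force on the tool from outside, world axes, zero at the start.
- arm.get_moment(): the same for the moment, N m.
- arm.get_finger_gap(): opening from 0.0 (shut) to 1.0 (fully open).
- arm.get_gripper_force(): force on a finger pad.
Only numpy, scipy, OpenCV 4.12 (cv2) and the standard library are available. Lean on these libraries where they do the work, as an engineer would, in place of code of your own. Each camera call takes 0.05 s, during which the arm holds its last target. There are 200 camera calls.

## Task

The plywood work board with the brass tag blank lies on the sprung bed of the stamping press, short of the two-pronged leaf spring. With the fingertips on the rubber pad at its rear end, press the board down hard so that the bed sinks, keep pressing and slide it under the spring until its front edge is home against the stop, then let go so that the bed comes up and the spring holds the board. Do not lift or grip the board, do not push or pry the spring itself, and leave the things around the press where they are.

Things in the scene. Friction and masses are not known exactly. Their poses are not given: they have to be found in the camera images.
- press: dark cast-iron bench stamping press, fixed, base 410 x 150 mm. Origin on the table under the spring's lips; x axis (level) = feed direction, towards the column; z up. Column at x = 112 to 188 mm, 365 mm high. Head overhangs from x = 5 mm on, underside 249 mm up; stamp plate below it at x = 5 to 65 mm, 135 mm up. Lever ball 430 mm up, +y side. Nothing stands above the board where x is below -5 mm
- lip (a point): fixed point of the press midway between the two spring lips (press x = 0), 90 mm above the table, the height of the board's top at rest; axes as the press. At rest each round lip spans 1.5 to 4.5 mm below this height: a board that is not pressed down is blocked by it; pressed down 5 mm or more it runs under and raises the spring
- spring: steel leaf spring with two prongs 13 mm wide, 37 mm either side of the middle, on a cross bridge 85 mm beyond the lips (bridge top 116 mm above the table). The prongs point back to the open end, slope down to a belly 30 mm beyond the lips, then turn up into the lips. It presses on a board beneath it with 4 to 10 N. Origin on the bridge, 102 mm above the table
- bed (a joint): how far the floating bed is pressed down, m: 0 raised, 0.009 bottomed. Aluminium plate from press x = -205 to +70 mm, 120 mm wide, top 75 mm above the table when raised, on coil springs: sinks from about 13 N, then 0.8 N per mm, about 19 N near the bottom; stays level. Side rails 8 mm high guide the board with 2 mm of play each side; waxed, friction about 0.2
- stop (a point): middle of the face of the stop bar on the bed, at the bed's top surface, 60 mm beyond the lips; the bar is 9 mm high and sinks with the bed; axes as the press. The board is home when its front edge touches this face
- board: loose plywood board 180 (along its x) x 100 x 15 mm, 0.12 to 0.24 kg, flat on the bed between the rails, its front edge 12 to 40 mm short of the lips at first. Origin at the centre of its underside, 75 mm above the table with the bed up; x points to its front edge, in the feed direction; z up. A brass tag blank in a nest, 2 mm proud, is fixed at its front and passes between the prongs
- board_front (a point): middle of the board's front edge, on its top surface (90 mm forward of and 15 mm above the board's origin); axes as the board
- finger_pad (a point): centre of the top face of the ribbed black rubber finger pad, 42 (along the board) x 80 mm, 2 mm proud of the board, centred 26 mm from the board's rear edge; 92 mm above the table with the bed up. The rubber grips well (friction about 1 or more)
- awl: bystander: awl lying on its side: turned wooden handle 22 mm thick and 60 mm long with a steel spike, 145 mm overall; origin at the ferrule
- round_box: bystander: round lidded box covered in tan leather, 87 mm across, 47 mm high; origin at the centre of its underside
- punch: bystander: small steel hand punch standing upright, 20 mm across, 68 mm high; origin at the centre of its underside
- spool: bystander: thread spool standing upright, 38 mm across, 44 mm high; origin at the centre of its underside
- rule: bystander: steel rule, 260 x 30 x 4 mm, lying on the cutting mat; origin at the centre of its underside
- knife: bystander: snap-blade cutter knife, about 150 mm long, 18 mm high, lying on the cutting mat; origin under its middle
- dye_jar: bystander: small amber glass jar with a black cap, 48 mm across, 62 mm high; origin at the centre of its underside
- mallet: bystander: mallet with a white plastic head (75 x 42 mm) and wooden handle, 190 mm long, lying down; origin under its head

How it is judged:
By the outcome, as a careful person would: the job done as asked, in the order asked, and still so for the second after the job is handed in, with the robot touching nothing.
It also fails if it takes over 38 s, if anything falls off the work surface, if the arm or the gripper's body presses on something with over 40 N, if the wrist force passes 120 N, or if a joint passes its speed limit or range.

## Working session

There is one attempt and no reset: what is moved stays moved. The work goes in short steps, each a Python script; the robot and the scene stay as the last script left them, time stands still between calls to the robot, and variables do not carry over. Pictures are saved under pics/ and viewed, at most 10 in all, crops included, and the job is handed in when it is done.

```bash
mkdir -p pics; ls; cat > h.py <<'E'
import numpy as np, cv2
from plant import arm, planner, viewer, spotter
def ray(cal, at):
    p=cv2.undistortPoints(np.array([[[at[1],at[0]]]],float),np.array(cal["mtx"],float),np.array(cal["dist"],float))[0,0]
    R=np.array(cal["R"]);t=np.array(cal["t"])
    return -R.T@t, R.T@np.array([p[0],p[1],1.])
def tri(obs):
    A=np.zeros((3,3));b=np.zeros(3)
    for c,d in obs:
        d=d/np.linalg.norm(d);P=np.eye(3)-np.outer(d,d);A+=P;b+=P@c
    X=np.linalg.solve(A,b)
    return X,[round(float(np.linalg.norm(np.cross(X-c,d/np.linalg.norm(d)))),1) for c,d in obs]
def atz(o,z): c,d=o; return c+d*(z-c[2])/d[2]
E
python3 - <<'E'
from h import *
names=["lip","stop","board_front","finger_pad","board","spring","press"]
obs={n:[] for n in names}
for c in ["side","top","wrist"]:
    cal=viewer.get_calibration(c); im=viewer.snapshot(c)
    cv2.imwrite(f"pics/{c}0.png",im[:,:,::-1])
    for n in names:
        r=spotter.pinpoint(n,c)
        if r:
            obs[n].append(ray(cal,r[0]["at"])); print(c,n,np.round(r[0]["at"],1),round(r[0]["conf"],2))
for n in names:
    if len(obs[n])>1: X,e=tri(obs[n]); print(n,X.round(1),e)
print(arm.get_clock(),arm.get_eef_rot(),arm.tcp_to_grasp)
E
```

```text
pics
plant.py
side lip [206.1 368.2] 0.69
side stop [218.2 382.6] 0.84
side board_front [203.6 360.8] 0.6
side finger_pad [183.4 317.9] 0.9
side board [195.  333.4] 0.8
side spring [216.4 391. ] 0.64
side press [227.4 368.1] 0.87
top lip [181.3 374.8] 0.85
top stop [186.6 392.5] 0.59
top board_front [177.4 364.3] 0.73
top finger_pad [168.6 309.7] 0.88
top board [175.3 332.1] 0.66
top spring [186.1 402.7] 0.72
top press [183.6 370.6] 0.7
lip [585.1 -61.9  87.2] [0.1, 0.1]
stop [ 571.3 -113.8   68.1] [0.1, 0.1]
board_front [596.9 -34.1  77.1] [0.1, 0.1]
finger_pad [620.4 118.8  89.5] [1.4, 1.4]
board [602.5  57.3  76.3] [1.9, 1.9]
spring [ 571.4 -139.    85.5] [0.6, 0.6]
press [586.3 -63.6  -7.1] [3.2, 3.2]
1.2 [-4.59766241e-01 -3.10774172e+00 -9.58034787e-05] 18.700000000000003
```

```bash
python3 - <<'E'
import cv2,numpy as np
a=cv2.imread("pics/side0.png")[80:330,200:520];b=cv2.imread("pics/top0.png")[60:310,220:540]
cv2.imwrite("pics/m.png",np.vstack([cv2.resize(x,(768,600),interpolation=2)[:, :] for x in (a,)]));cv2.imwrite("pics/m2.png",cv2.resize(b,(768,600),interpolation=2))
E
```

```text
(no output)
```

View pics/m.png

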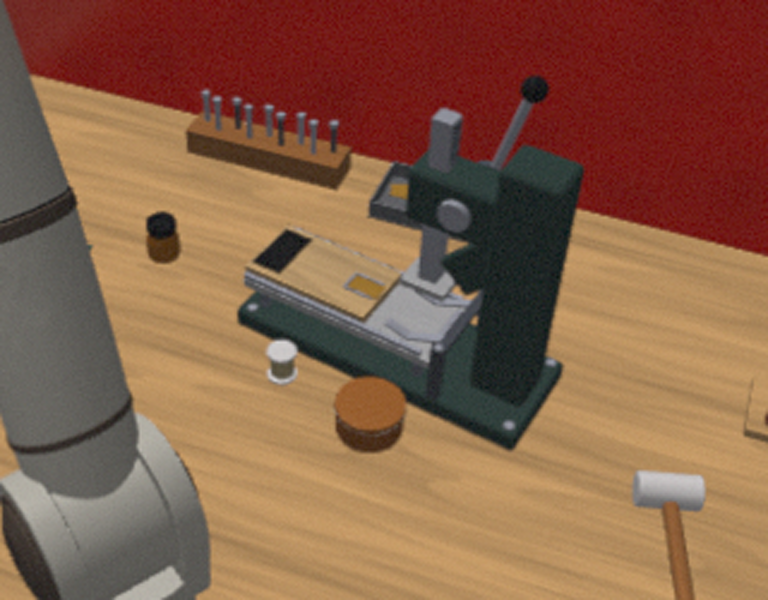

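View pics/m2.png

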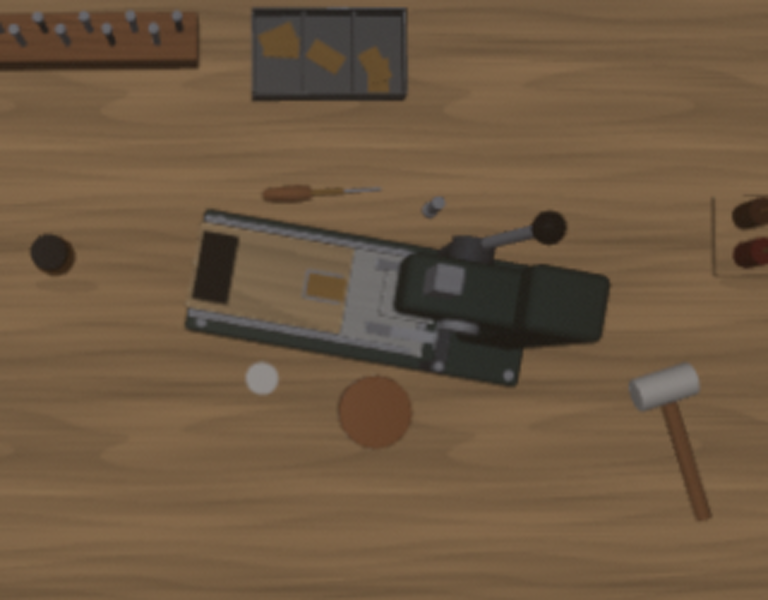

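The side view shows the board left on the bed, with the pad at the rear (crop 282,250), and the spring and head beyond it. The top view shows the same, with the pad at (215,268), the spool at (262,378) and the round box at (375,412). Nothing stands over the pad. Next: shut the fingers and take wrist views above the board.

```bash
python3 - <<'E'
from h import *
from scipy.spatial.transform import Rotation as Ro
cal=viewer.get_calibration("wrist");R=np.array(cal["R"]);C=-R.T@np.array(cal["t"])
T=Ro.from_rotvec(arm.get_eef_rot()).as_matrix();p=np.array(arm.get_ee_pos())
print("cam in tool",(T.T@(C-p)).round(1),"cam axis in tool",(T.T@R.T[:,2]).round(2), "cam right in tool",(T.T@R.T[:,0]).round(2))
f=np.radians(-99)
for k,s in (("x=feed",1),("x=-feed",-1)):
    x=s*np.array([np.cos(f),np.sin(f),0]);z=np.array([0,0,-1.]);M=np.stack([x,np.cross(z,x),z],1)
    rv=Ro.from_matrix(M).as_rotvec()
    for P in ([620,119,300],[620,119,92],[600,30,300],[603,31,80]): 
        q=planner.solve_ik(P,rv); print(k,P,None if q is None else np.round(q,2))
E
```

```text
cam in tool [  74.     0.6 -141.9] cam axis in tool [-0.29 -0.    0.96] cam right in tool [0. 1. 0.]
x=feed [620, 119, 300] [ 0.57  0.72 -1.3   1.5   0.7   1.44  2.23]
x=feed [620, 119, 92] [ 0.16  0.66 -0.54  1.7   0.41  0.9   2.44]
x=feed [600, 30, 300] [ 0.76  0.65 -1.3   1.58  0.64  1.4   2.38]
x=feed [603, 31, 80] [-0.92  1.11  1.35  1.82 -1.16  1.27 -2.52]
x=-feed [620, 119, 300] [-0.22  0.38 -0.01  1.53  0.    1.23 -0.39]
x=-feed [620, 119, 92] [-0.27  0.59  0.05  1.72 -0.04  0.84 -0.36]
x=-feed [600, 30, 300] [-0.2   0.32  0.14  1.62 -0.05  1.21 -0.21]
x=-feed [603, 31, 80] [-0.19  0.57  0.12  1.8  -0.09  0.78 -0.18]
```

```bash
cat >> h.py <<'E'
from scipy.spatial.transform import Rotation as Ro
def rot(deg):
    f=np.radians(deg);x=-np.array([np.cos(f),np.sin(f),0]);z=np.array([0,0,-1.])
    return Ro.from_matrix(np.stack([x,np.cross(z,x),z],1)).as_rotvec()
E
python3 - <<'E'
from h import *
arm.gripper_to(0.0)
names=["lip","stop","board_front","finger_pad","board","spring","bed"]
obs={n:[] for n in names}
for i,P in enumerate([[630,150,320],[605,40,290]]):
    (arm.move_to if i==0 else arm.movel)(P,rot(-99))
    cal=viewer.get_calibration("wrist"); im=viewer.snapshot("wrist")
    cv2.imwrite(f"pics/w{i}.png",im[:,:,::-1])
    for n in names:
        r=spotter.pinpoint(n,"wrist")
        if r:
            obs[n].append(ray(cal,r[0]["at"])); print(i,n,np.round(r[0]["at"],1),round(r[0]["conf"],2))
z=dict(lip=90,stop=75,board_front=90,finger_pad=92,board=75,spring=102)
for n in names:
    if n in z:
        print(n,[atz(o,z[n]).round(1)[:2] for o in obs[n]])
    if len(obs[n])>1: X,e=tri(obs[n]); print(n,X.round(1),e)
print(arm.get_clock(),arm.get_ee_pos(),arm.get_wrist_force())
E
```

```text
0 lip [332.3 308.5] 0.87
0 stop [363.7 313.1] 0.56
0 finger_pad [191.8 315.7] 0.94
0 board [242.7 312.5] 0.77Traceback (most recent call last):
  File "<stdin>", line 10, in <module>
ValueError: it knows: awl, board, board_front, dye_jar, finger_pad, knife, lip, mallet, press, punch, round_box, rule, spool, spring, stop
```

View pics/w0.png

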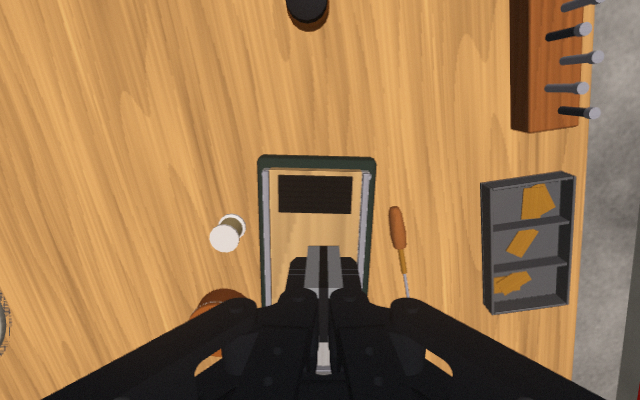

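The wrist view shows the pad at columns 278–352 and rows 176–213 between the rails. The fingers hide the front half of the board. I'll take the second wrist view and get the board's direction from the pad outline.

```bash
python3 - <<'E'
from h import *
obs=[]
def look(c):
    cal=viewer.get_calibration(c); viewer.snapshot(c)
    r=spotter.pinpoint("finger_pad",c); t=spotter.trace("finger_pad",c)
    o=ray(cal,r[0]["at"]); m=t[0]["pixels"]; ys,xs=np.nonzero(m)
    pts=np.array([atz(ray(cal,(y,x)),92)[:2] for y,x in zip(ys,xs)],np.float32)
    rect=cv2.minAreaRect(pts); w,V=np.linalg.eigh(np.cov(pts.T)); d=V[:,0]; d=-d if d[1]>0 else d
    print(c,np.round(r[0]["at"],1),atz(o,92).round(1),"rect",np.round(rect[0],1),np.round(rect[1],1),round(rect[2],1),"dir",np.degrees(np.arctan2(d[1],d[0])).round(2),pts.mean(0).round(1))
    obs.append(o)
look("wrist")
arm.movel([605,40,290],rot(-99)); look("wrist"); cv2.imwrite("pics/w1.png",viewer.snapshot("wrist")[:,:,::-1])
print(tri(obs)); look("top"); look("side"); print(tri(obs))
print("front/lip")
for n,z in (("board_front",90),("lip",90),("stop",75),("spring",102)):
    O=[]
    for c in ("top","side"):
        r=spotter.pinpoint(n,c)
        if r: o=ray(viewer.get_calibration(c),r[0]["at"]);O.append(o);print(n,c,round(r[0]["conf"],2),atz(o,z).round(1))
    if len(O)>1: print(tri(O)[0].round(1))
print(arm.get_clock(),arm.get_wrist_force())
E
```

```text
wrist [193.  314.8] [616.2 118.7  92. ] rect [605.7  65.2] [168.  101.1] 79.8 dir -35.98 [607.1  93.6]
wrist [ 83.2 320.9] [616.2 120.5  92. ] rect [604.1  56.2] [179.2 100.7] 80.0 dir -9.98 [605.2  62.5]
(array([616.38868048, 120.38082218,  97.76329966]), [0.2, 0.2])
top [169.1 309. ] [619.4 119.4  92. ] rect [609.5 100.9] [85.4 99.7] 79.8 dir -72.02 [603.9 109. ]
side [181.8 318.5] [625.1 120.3  92. ] rect [596.1  51.8] [183.5 107.4] 79.4 dir -10.49 [595.   50.5]
(array([617.52270128, 119.35372769,  98.12645836]), [1.4, 1.7, 1.3, 2.3])
front/lip
board_front side 0.7 [573.8 -35.7  90. ]
lip side 0.68 [566.3 -64.   90. ]
stop side 0.96 [ 570.2 -107.1   75. ]
spring top 0.6 [ 573.5 -113.3  102. ]
spring side 0.67 [ 568.3 -145.7  102. ]
[ 579.7 -129.5   83.5]
6.6167 [-0.04224526 -0.09467142 -1.1749703 ]
```

The wrist outline is 179 x 101 mm, which matches the board. Its centre is (604, 56) and the feed direction is -100°. The pad is at about (616, 119.5), measured about 6 mm high, and the contact force will settle that. The lips are about 30 mm ahead of the front edge, so the travel is about 90 mm. Now I'll press down.

```bash
python3 - <<'E'
from h import *
r=rot(-100)
arm.move_to([616,119.5,125],r)
print("F0",np.round(arm.get_wrist_force(),1))
print(arm.movel([616,119.5,80],feed=40,force_limit=6),np.round(arm.get_ee_pos(),1),np.round(arm.get_wrist_force(),1))
p=arm.get_ee_pos()
print(arm.movel([616,119.5,p[2]-16],feed=20,force_limit=28),np.round(arm.get_ee_pos(),1),np.round(arm.get_wrist_force(),1))
arm.hold(.1);print(np.round(arm.get_ee_pos(),1),np.round(arm.get_wrist_force(),1),arm.get_clock())
cv2.imwrite("pics/s1.png",viewer.snapshot("side")[80:330,200:520,::-1])
E
```

```text
F0 [-0.  -1.  -0.4]
True [615.7 119.4  91.3] [-2.2 -0.4 13. ]
True [617.9 119.7  84.2] [-6.7 -1.  18.8]
[617.9 119.7  84.6] [-6.3  0.  17.1] 8.8917
```

```bash
python3 - <<'E'
from h import *
S=lambda:print(np.round(arm.get_ee_pos(),1),np.round(arm.get_wrist_force(),1),round(arm.get_clock(),2))
for z in (82,79,76):
    print(z,arm.movel([616,119.5,z],feed=15,force_limit=20));arm.hold(.1);S()
    if arm.get_wrist_force()[2]>32: break
E
```

```text
82 False
[617.8 119.7  84.7] [-3.7 -0.7 17.9] 9.3
79 False
[617.9 119.7  83. ] [-6.8 -1.4 26.1] 9.75
76 True
[617.8 119.7  84.5] [-6.1 -0.8 18.5] 10.06
```

```bash
python3 - <<'E'
from h import *
u=np.array([np.cos(np.radians(-100)),np.sin(np.radians(-100)),0])
s0=np.array([616,119.5,77.5])
def S(d):
    p=np.array(arm.get_ee_pos());F=np.array(arm.get_wrist_force())
    print(d,"prog",round((p-s0)@u,1),"z",round(p[2],1),"Ffeed",round(F@u,1),"Fz",round(F[2],1),"Flat",round(F@[.985,-.174,0],1),round(arm.get_clock(),2)); return F
arm.movel(s0,feed=15);S(0)
for d in (12,24,36,48,60,70,78):
    arm.movel(s0+d*u,feed=40);F=S(d)
    if F[2]>60 or F@u<-25 or F[2]<20: print("halt");break
cv2.imwrite("pics/s2.png",cv2.resize(viewer.snapshot("side")[80:330,200:520,::-1],(768,600)))
E
```

```text
0 prog -0.5 z 82.9 Ffeed 4.5 Fz 35.6 Flat -9.7 10.56
12 prog 5.7 z 83.0 Ffeed -5.4 Fz 29.6 Flat -8.1 11.01
24 prog 17.2 z 82.9 Ffeed -6.6 Fz 29.5 Flat -7.9 11.46
36 prog 29.1 z 83.0 Ffeed -6.9 Fz 31.4 Flat -9.7 11.91
48 prog 41.1 z 83.0 Ffeed -6.7 Fz 31.6 Flat -10.0 12.36
60 prog 52.0 z 82.9 Ffeed -9.6 Fz 31.1 Flat -9.4 12.81
70 prog 61.3 z 82.9 Ffeed -11.4 Fz 31.4 Flat -9.8 13.21
78 prog 69.3 z 82.9 Ffeed -10.6 Fz 32.6 Flat -10.0 13.56
```

View pics/s2.png

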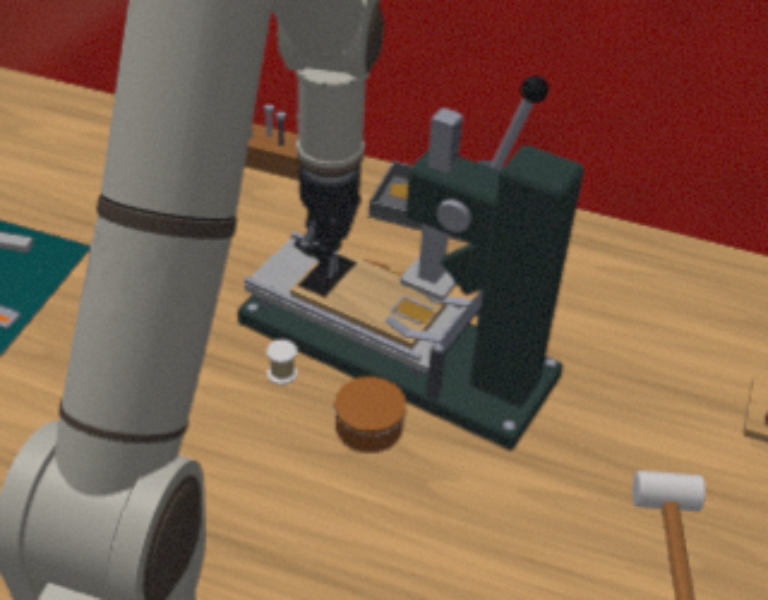

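The board has moved with the fingers and its front runs under both prongs (crop 415,310). Spring drag has appeared too. I'll continue in small steps until the stop shows in the force.

```bash
python3 - <<'E'
from h import *
u=np.array([np.cos(np.radians(-100)),np.sin(np.radians(-100)),0])
s0=np.array([616,119.5,77.5])
def S(d):
    p=np.array(arm.get_ee_pos());F=np.array(arm.get_wrist_force())
    print(d,"prog",round((p-s0)@u,1),"z",round(p[2],1),"Ffeed",round(F@u,1),"Fz",round(F[2],1),"Flat",round(F@[.985,-.174,0],1),round(arm.get_clock(),2)); return F
for d in range(81,118,2):
    arm.movel(s0+d*u,feed=12);F=S(d)
    if F[2]>60 or F@u<-20 or F[2]<20: print("halt");break
cv2.imwrite("pics/s3.png",cv2.resize(viewer.snapshot("side")[130:255,270:430,::-1],(768,600)))
E
```

```text
81 prog 71.8 z 82.9 Ffeed -12.0 Fz 32.4 Flat -9.9 14.01
83 prog 73.8 z 83.0 Ffeed -11.4 Fz 31.9 Flat -9.6 14.32
85 prog 75.7 z 82.9 Ffeed -10.9 Fz 32.5 Flat -9.4 14.64
87 prog 77.7 z 82.9 Ffeed -12.2 Fz 32.6 Flat -9.6 14.96
89 prog 79.7 z 82.9 Ffeed -12.0 Fz 32.6 Flat -9.8 15.28
91 prog 81.7 z 82.9 Ffeed -11.2 Fz 32.1 Flat -10.3 15.59
93 prog 83.7 z 82.9 Ffeed -11.8 Fz 32.0 Flat -10.2 15.91
95 prog 85.7 z 83.0 Ffeed -12.2 Fz 33.8 Flat -10.7 16.23
97 prog 87.7 z 82.9 Ffeed -12.1 Fz 33.2 Flat -10.9 16.54
99 prog 88.8 z 82.9 Ffeed -13.3 Fz 32.7 Flat -9.7 16.86
101 prog 88.9 z 83.0 Ffeed -17.3 Fz 31.8 Flat -9.5 17.18
103 prog 88.9 z 83.0 Ffeed -21.0 Fz 29.8 Flat -10.4 17.49
halt
```

View pics/s3.png

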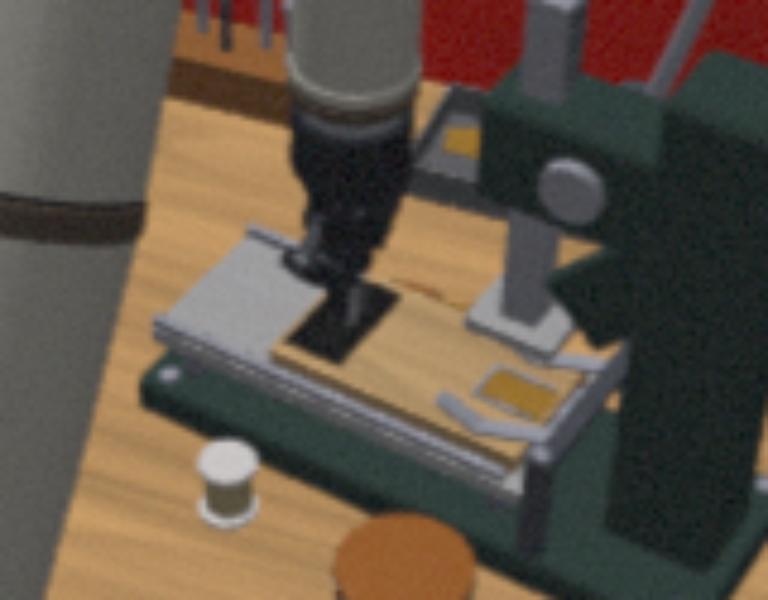

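The board stopped dead at 88.8 mm against an expected 90 or so, and the force rose, so it is home. Now I'll let go straight up.

```bash
python3 - <<'E'
from h import *
u=np.array([np.cos(np.radians(-100)),np.sin(np.radians(-100)),0])
c=np.array([616,119.5,77.5])+103*u
for z,f in ((84,20),(96,30),(120,60)):
    arm.movel([c[0],c[1],z],feed=f);p=np.array(arm.get_ee_pos());F=np.array(arm.get_wrist_force());print(z,p.round(1),F.round(1))
b=c-60*u;arm.movel([b[0],b[1],260],feed=150)
arm.hold(.3)
cv2.imwrite("pics/s4.png",cv2.resize(viewer.snapshot("side")[130:255,270:430,::-1],(768,600)))
cal=viewer.get_calibration("wrist");im=viewer.snapshot("wrist");cv2.imwrite("pics/w4.png",im[:,:,::-1])
o=ray(cal,spotter.pinpoint("finger_pad","wrist")[0]["at"]);P=atz(o,92)
print("pad",P.round(1),"travel",((P-[616.2,119.6,92])@u).round(1),arm.get_clock(),np.round(arm.get_wrist_force(),1))
E
```

```text
84 [601.5  24.8  86.5] [ 1.2 11.5 10. ]
96 [597.5  17.2  95.4] [ 0.1 -0.6  0.1]
120 [598.4  18.1 120.6] [ 0.   0.4 -0.5]
pad [606.3  33.4  92. ] travel 86.6 20.7333 [ 0.3  0.1 -0.2]
```

View pics/s4.png

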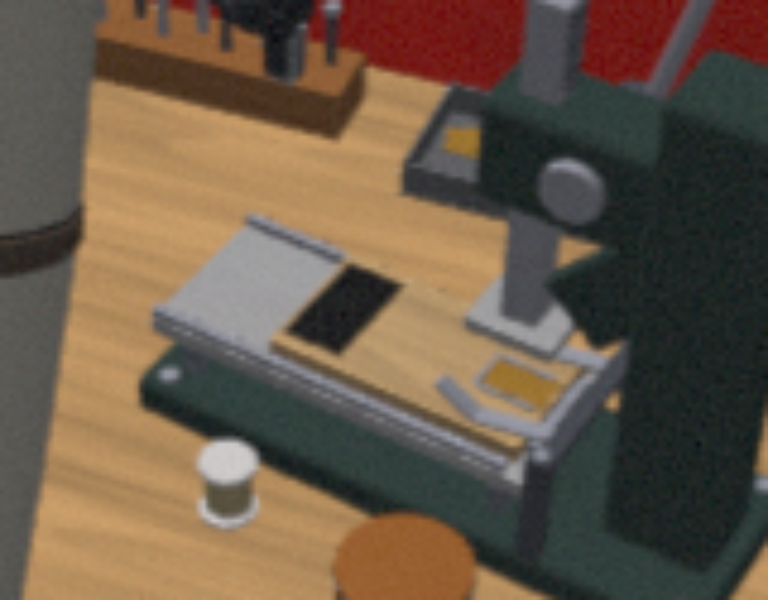

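```bash
python3 - <<'E'
from h import *
u=np.array([np.cos(np.radians(-100)),np.sin(np.radians(-100)),0])
p=np.array([630,150,320])+88.8*u
arm.movel(p,rot(-99));arm.hold(.2)
for i in range(3):
    cal=viewer.get_calibration("wrist");viewer.snapshot("wrist");a=spotter.pinpoint("finger_pad","wrist")[0]["at"]
    P=atz(ray(cal,a),92);print(np.round(a,1),P.round(1),((P-[616.2,118.7,92])@u).round(1))
print(arm.get_clock())
E
```

```text
[192.9 318.7] [603.7  31.1  92. ] 88.5
[190.6 318.6] [604.5  33.4  92. ] 86.0
[193.  318.2] [604.1  30.6  92. ] 88.8
21.8
```

The pad's travel agrees with the 88.8 mm that reached the stop, so the board stayed home. Handing in.

```bash
python3 -c "
from plant import arm
print(arm.job_done())"
```

```text
the job is handed in; nothing more can be done
None
```

The board was pressed down, slid 88.8 mm under the spring to the stop and released, and the job was handed in at about 22 s; the pictures afterwards show it still home, to within about 2 mm, under both prongs with the bed up.

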